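# Unlatch the shaker's clamp bar and hold it raised

## Task

The tube shaker has stopped and I want to take the tube block out. Pull the latch tab at the free end of the clamp bar sideways, out towards the control-panel side, against its spring until the bar is free of the ball stud; then swing the bar up on its hinge until its free end is about 10 cm higher and hold it there still, since it falls shut by itself. Finish while still holding the bar up; do not let it drop back, and leave the tube block and the bottles beside the shaker as they are.

Things in the scene. Friction and masses are not known exactly. Their poses are not given: they have to be found in the camera images.
- shaker: Fixed tube shaker, ivory housing 240 (x) x 310 (y) x 82 mm high, aluminium tray on top (floor at 106 mm). Origin: centre of its underside, on the bench. x points from the control panel to the back, y along the clamp bar from latch end to hinge end, z up. A 28 mm steel ball stud stands at local (0, -110) mm, ball top at 164 mm. Place and yaw (within 0.4 rad) differ each time.
- hinge_pin (a point): Point on the axis of the clamp bar's hinge, at shaker-local (0, 118, 170) mm; the hinge axis runs along the shaker's x. Axes as the shaker's.
- bar_hinge (a joint): Angle of the clamp bar in rad: 0 = down and level on the ball stud, grows as its free end swings up (to 1.6). No stay or friction to speak of: the bar falls when let go.
- clamp_bar: Clamp bar with latch, 0.4 to 0.7 kg: aluminium bar 36 mm wide, 11 thick, about 255 long, clear pressure plate under it, coupler (48 x 50 mm) covering the ball stud at its free end. Origin on the hinge axis, axes as the shaker's when down: the bar runs to -y, top face 8.5 mm above the origin, ball centre line 228 mm from the hinge.
- bar_end (a point): Top face of the coupler, over the ball, at clamp_bar-local (0, -228, 8.5) mm. 178 mm above the bench when the bar is down.
- latch (a joint): Travel of the slide latch in m: 0 = closed by its spring, lip under the ball's shoulder, bar locked (1.5 mm play); grows as the tab is pulled towards the shaker's -x (panel side), to the stop at 0.016. The bar is free from about 0.008. Spring: 3 N closed, 7 N at the stop; it springs back when let go.
- latch_tab (a point): On the upright black thumb tab of the latch, moving with it, 210 mm above the bench when down; axes as the clamp bar's. Tab: 12 mm thick in x (pinch across this: panel and back faces), 26 mm wide in y, 44 mm high; its foot is 26.5 mm below this point, its top 17.5 mm above. Strong enough to raise the bar by. Nearest part: a low spring barrel (24 mm above the hinge axis) 48 mm towards the hinge.
- tube_block: Loose grey block 110 x 134 x 40 mm with 24 capped 2 ml tubes (52 mm high in all), lying in the tray's fence under the pressure plate. Origin: centre of its underside. Leave as it is.
- amber_tall: Loose amber reagent bottle with blue cap, 68 mm in diameter, 150 mm high, beside the shaker's latch end. Origin: centre of its underside. Leave as it is.
- amber_short: Loose amber reagent bottle with blue cap, 54 mm in diameter, 105 mm high, beside the shaker's latch end. Origin: centre of its underside. Leave as it is.
- clear_bottle: Loose clear reagent bottle with blue cap, 72 mm in diameter, 145 mm high, beside the shaker's hinge end. Origin: centre of its underside. Leave as it is.
There are look-alikes about, which are no part of the job. Of the things that look like the tube_block, the largest one is meant.

How it is judged:
On the way, in this order (a step that is already met when the one before it is completed fails the run):
1. the latch is pulled clear of the ball while the bar is still down (value of joint latch above 0.008 m and value of joint bar_hinge below 0.04 rad), for 0.1 s.
2. the bar is lifted off the ball stud (value of joint bar_hinge above 0.2 rad), for 0.1 s.
At the end, for the whole second after the job is handed in: The clamp bar is held still by the gripper's fingers, off the ball stud, at 0.33 to 0.60 rad above its closed position (free end 7.5 to 13 cm higher), resting on nothing else; the tube block lies where it was (within 1 cm) (value of joint bar_hinge between 0.33 and 0.6 rad and velocity of joint bar_hinge between -0.1 and 0.1 rad/s and contact force between the fingers and clamp_bar above 0.8 N and contact force between clamp_bar and tube_block below 0.3 N and contact force between clamp_bar and amber_tall below 0.3 N and contact force between clamp_bar and amber_short below 0.3 N and contact force between clamp_bar and clear_bottle below 0.3 N and distance of tube_block from where it was at the start of the episode below 0.01 m); the arm keeps its last pose, push and grip.
It fails at once if the raised bar is let drop (falling faster than 1 rad/s) (velocity of joint bar_hinge below -1 rad/s).
It fails at once if the tube block is disturbed (moved more than 1 cm) (distance of tube_block from where it was at the start of the episode above 0.01 m).
It fails at once if a bottle beside the shaker is moved more than 3 cm or knocked over (distance of any of amber_tall, amber_short, clear_bottle from where it was at the start of the episode above 0.03 m or angle between any of amber_tall, amber_short, clear_bottle's own z axis and vertical above 0.5 rad).
It also fails if it takes over 32 s, if anything falls off the work surface, if the arm or the gripper's body presses on something with over 40 N, if the wrist force passes 120 N, or if a joint passes its speed limit or range.

## Robot

A 6-joint arm with a two-finger parallel gripper is mounted at the origin on the work surface. World frame = base frame: x ahead of the robot, y to its left, z up, the work surface at z = 0. Lengths are in m, angles in rad, forces in N, time in s.
With the tool pointing down it reaches from about 0.35 to 0.975 m from the base axis. Payload 4.9 kg.
Tool frame: the origin (TCP) lies on the centre line of the jaws, within the pads' length; the fingertips stand 11 mm ahead of it and the grasp point (between the pads) lies 8 mm behind it (manip.finger_overhang is the distance from the TCP to the fingertips, in m); y points along the fingers, z is the direction in which the jaws open and shut, and the axes are right-handed (so a half turn about y gives the same grasp; the last joint's range is limited). The gripper opens to 85 mm and grips with 20 to 120 N. Pads are 22 mm wide; open, the fingers measure 114 mm over their backs; the gripper's body (76 mm by 85 mm) begins 54 mm behind the grasp point. The pads swing forward as they close: fully open they stand 13 mm farther back than shut.
Start: joints at [-1.315, 0.053, 1.613, -0, 1.476, -0.119], TCP at [0.229, -0.582, 0.222] pointing down, gripper open.
Joint ranges: [-3.01, 3.01], [-1.01, 2.22], [0.06, 2.58], [-1.02, 4.17], [0.09, 2.62], [-3.14, 3.14]. Speed limits (rad/s): [2.57, 2.57, 3.14, 3.14, 3.14, 3.14].

## Interface

Orientations are given as a unit quaternion [w, x, y, z].
In Python, from plant import readout, cams, workorder, manip gives the robot as it stands.
- The arm moves only by the tool play_rows, never from a script. Its arguments are lists of equal length, an entry for each row: "slide": the shift along the tool's x, y, z in cm, a list of three; "yaw": the turn about the tool's y in degrees; "grip": the closure, from -1 (fully open) to 1 (shut), so that 0 is half open. In form: {"slide": [[x, y, z], ...], "yaw": [yaw, ...], "grip": [grip, ...]}. A call has 1 to 12 rows; each row shifts and turns the commanded pose from where the row before left it, along the tool's axes as they then stand; what a row does not reach is not made up. A row lasts 1/10 s, in which the tool goes at most 50 mm and 8.59 degrees, less where a joint would pass 70% of its speed; a pose out of reach is approached as far as the arm can. A call with a gripper value outside its range is refused whole. The fingers move at their own pace and stop on an object; the grip force is fixed at half the most. Time passes only in rows, so rows that do not move let the fingers close. It gives the time, the measured TCP pose, the force and the opening at its end, in the units of the state.
- readout.state(): the state, without advancing time (a new reading comes with each control period).
- cams.grab_frame(name): name is "scene" or "top"; returns a dict with "image" (480x640x3 uint8, red, green, blue), "mtx" (3x3 intrinsics, pixels), "R" (3x3) and "t" (3): a world point X has camera coordinates R X + t. Camera axes: x right, y down, z forward; pixel columns grow to the right and rows downward; lengths in m; the calibration is good to about 2 mm. A picture is of the moment at which its call begins. There is no depth.
- workorder.job_done(): hands the job in, once; it reports no verdict.
The state is a dict: "time": time; "joint_pos": joint angles; "joint_vel": joint speeds; "joint_efforts": joint torques, N m; "tool_pos": TCP position; "tool_rot": TCP orientation; "contact_force": force on the tool from outside, world axes, zero at the start; "ft_torque": the same for the moment, N m; "gripper_width": opening from 0.0 (shut) to 1.0 (fully open).
Only numpy, scipy, OpenCV 4.12 (cv2) and the standard library are available. Lean on these libraries where they do the work, as an engineer would, in place of code of your own. Each camera call takes 0.05 s, during which the arm holds its last target.

## Working session

There is one attempt and no reset: what is moved stays moved. The work goes in short steps, Python scripts to look and compute and a tool call to move; the robot and the scene stay as the last step left them, time stands still between calls to the robot, and variables do not carry over. Pictures are saved under pics/ and viewed, and the job is handed in when it is done.

Besides the shell and the picture viewer there is one more tool, called after "Emit:" as name([rows], argument=value, ...), one row to a line, values as JSON. play_rows: Moves the arm, as the interface text tells. Its arguments: {"type":"object","properties":{"slide":{"type":"array","items":{"type":"array","items":{"type":"number"}}},"yaw":{"type":"array","items":{"type":"number"}},"grip":{"type":"array","items":{"type":"number"}}},"required":["slide","yaw","grip"]}

```bash
mkdir -p pics; ls
python3 - <<'E'
from plant import readout, cams, workorder, manip
import cv2
s=readout.state(); print(s)
print([a for a in dir(manip) if a[0]!='_'], manip.finger_overhang)
for n in ("scene","top"):
    f=cams.grab_frame(n); cv2.imwrite(f"pics/{n}0.png",f["image"][:,:,::-1]); print(n,f["mtx"],f["R"],f["t"])
E
```

```text
pics
{'time': 0.0, 'joint_pos': array([-1.31497584e+00,  5.33626202e-02,  1.61428120e+00, -1.11193017e-05,
        1.47601116e+00, -1.19003374e-01]), 'joint_vel': array([ 0.00087916,  0.00115102,  0.00023569, -0.00072263, -0.00056942,
        0.00012363]), 'joint_efforts': array([ 2.07825775e-03, -3.93679655e+01, -3.70173991e+01,  8.62602610e-05,
        7.12832581e-03, -5.76450887e-06]), 'tool_pos': array([ 0.22865014, -0.58098549,  0.22066712]), 'tool_rot': array([ 0.13169241, -0.1317999 ,  0.69545188, -0.69399754]), 'contact_force': array([-0.21203689, -0.76952136,  0.41337785]), 'ft_torque': array([ 0.02101744, -0.0361675 , -0.00709647]), 'gripper_width': 0.9995234345419656}
['IKError', 'finger_overhang'] 0.011
scene [[491.82447545   0.         319.29686111]
 [  0.         491.82447545 233.06969033]
 [  0.           0.           1.        ]] [[ 0.40868449  0.91267058 -0.00306508]
 [ 0.75995885 -0.34215765 -0.55262165]
 [-0.50541026  0.22351857 -0.83342661]] [-0.2595706  -0.31645274  1.3541209 ]
top [[609.43939808   0.         315.35227803]
 [  0.         609.43939808 243.34139114]
 [  0.           0.           1.        ]] [[ 0.01546278 -0.99964643  0.0216312 ]
 [-0.98110572 -0.01934153 -0.19250315]
 [ 0.19285347 -0.01824586 -0.98105791]] [0.02729269 0.5306837  1.10498882]
```

View pics/scene0.png

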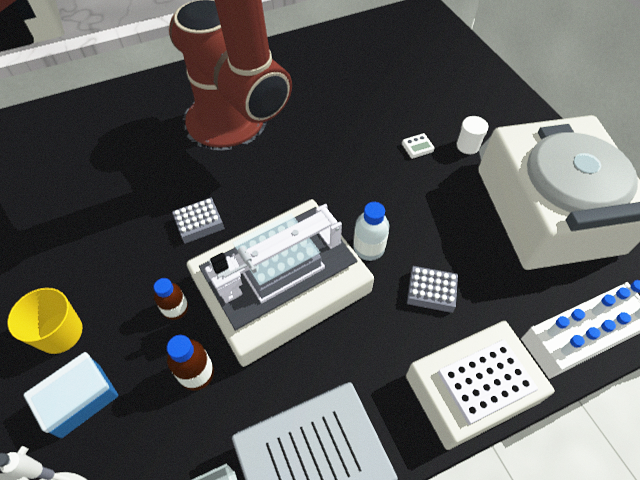

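View pics/top0.png

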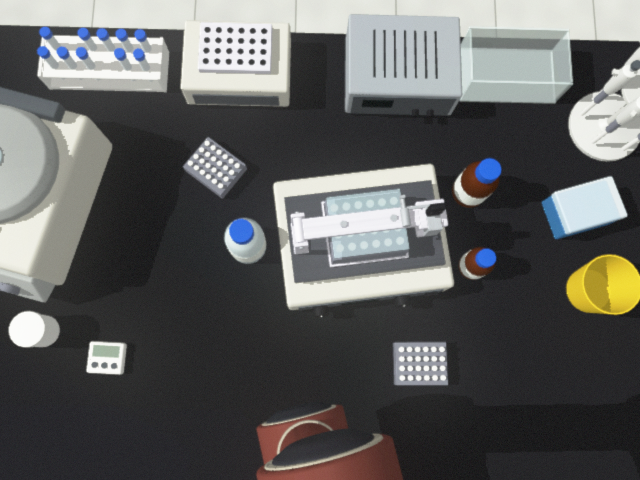

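The picture shows the shaker at top (365,235), with its panel knobs facing the robot at (320,312) and (402,302), and the latch end on the right at (432,212). There are three tube-block candidates in the top view: under the bar at (367,225), loose at (215,167), and loose at (420,363). The one in the tray is the largest and sits under the plate, so it is the one meant. I'll enlarge the latch to confirm.

Run:
```python
import cv2,numpy as np
a=cv2.imread('pics/top0.png')[150:320,260:500]; b=cv2.imread('pics/scene0.png')[190:340,180:380]
cv2.imwrite('pics/crop_t.png',cv2.resize(a,None,fx=3.3,fy=3.3,interpolation=cv2.INTER_CUBIC))
cv2.imwrite('pics/crop_s.png',cv2.resize(b,None,fx=4,fy=4,interpolation=cv2.INTER_CUBIC))
```

```text
(no output)
```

View pics/crop_t.png

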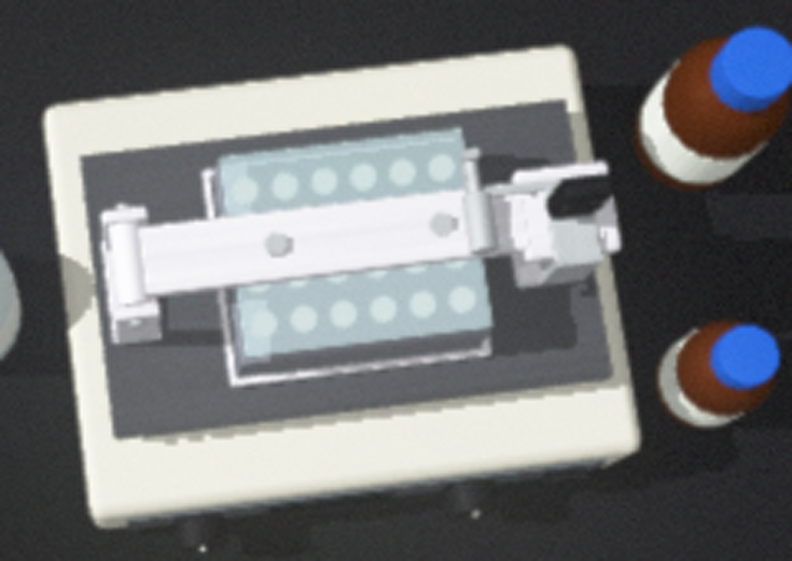

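View pics/crop_s.png

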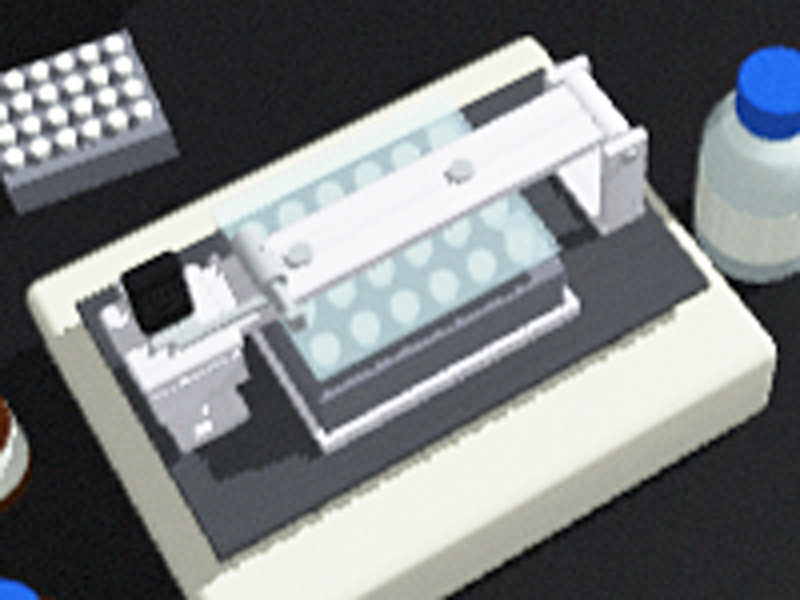

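```bash
cat > h.py <<'E'
import numpy as np,cv2
from scipy.spatial.transform import Rotation as Ro
def ray(f,u,v):
    d=f["R"].T@np.linalg.inv(f["mtx"])@np.array([u,v,1.]); c=-f["R"].T@f["t"]; return c,d
def onz(f,u,v,z):
    c,d=ray(f,u,v); return c+d*(z-c[2])/d[2]
def tri(f1,p1,f2,p2):
    c1,d1=ray(f1,*p1); c2,d2=ray(f2,*p2)
    s=np.linalg.lstsq(np.c_[d1,-d2],c2-c1,rcond=None)[0]
    a=c1+s[0]*d1;b=c2+s[1]*d2; return (a+b)/2,np.linalg.norm(a-b)
def proj(f,X):
    p=f["mtx"]@(f["R"]@np.asarray(X)+f["t"]); return p[:2]/p[2]
E
python3 - <<'E'
from h import *
from plant import cams
T=cams.grab_frame("top");S=cams.grab_frame("scene")
# housing top outline
I=T["image"].astype(int); m=((I.min(2)>175)).astype(np.uint8)
n,l,st,ce=cv2.connectedComponentsWithStats(m)
for i in range(1,n):
    if st[i,4]>300 and 260<ce[i][0]<470 and 150<ce[i][1]<320: print(i,st[i],ce[i],I[l==i].mean(0))
x0=[i for i in range(1,n) if st[i,4]>300 and 260<ce[i][0]<470 and 150<ce[i][1]<320]
k=max(x0,key=lambda i:st[i,2]*st[i,3])
pts=np.argwhere(l==k)[:,::-1]
P=np.array([onz(T,u,v,0.082)[:2] for u,v in pts],np.float32)
r=cv2.minAreaRect(P*1000); print("housing",r)
# tab
for f,(x,y,w,h) in ((T,(415,195,40,30)),(S,(205,245,30,35))):
    J=f["image"].astype(int)[y:y+h,x:x+w].max(2)
    print(J[::2,::2])
E
```

```text
28 [ 274  165  162   68 2807] [346.03455647 184.06127538] [234.01923762 233.6875668  223.50302814]
41 [ 291  191  157   67 5464] [362.43777452 224.74853587] [214.40391654 221.05893119 224.75292826]
52 [ 281  240  172   67 3773] [359.55234561 284.09965545] [233.24251259 232.8735754  222.73151338]
housing ((488.43597412109375, -56.240234375), (121.76126861572266, 304.8124694824219), 8.125958442687988)
[[ 99  99 100  98  96  96  97  96  98 104 159 159  86  36  38  37  36  36
   34  59]
 [ 82  95  92  95  93  93  99 101  99 102 161 161 120  46  36  36  35  35
   36  48]
 [ 68  71  73  72  71  82 102 111 123 142 186 185 194 201 135  35  37  31
   35  34]
 [ 85 148 150 168 190 237 235 237 241 242 243 242 241 235 204  43  38  35
   34  37]
 [179 248 244 244 242 241 239 235 224 188 149 118  98  78  70  41  37  37
   36  37]
 [200 228 220 214 213 209 207 143  54  48  45  47  48  44  49  39  37  39
   34  37]
 [203 201 198 193 195 212 154  45  49  53  49  48  52  45  47  39  31  31
   34  36]
 [232 242 242 210 241 215  68  48  47  51  44  46  43  40  44  86  34  37
   39  37]
 [241 241 243 244
[... 1013 characters left out ...]
2 255]
 [245 245 222  14  36  28  35  28  20  16  44 255 248 251 249]
 [235 132 163  10  31  32  19  24  25  23  20 195 250 246 247]
 [ 84  88 108 138  13  21  23  24  23  28  27 118 252 249 248]
 [ 87  88 134 144  18  27  25  28  31  28  31  52 255 250 248]
 [154 252 216 180  38  25  34  24  29  32  22   8 255 249 251]
 [185 250 247 252 129  18  28  29  20  16  61 187 246 250 241]
 [121 228 236 176 179  12  18  15  50 176 236 226 226 219 205]
 [ 95 162 181 182 182 132  46 170 237 231 218 218 222 168 220]
 [ 96 106 183 181 176 178 165 227 213 194 223 185 213 250 249]
 [ 69  90 167 178 232 237 162 213 232 190 199 250 249 249 249]
 [129  89  99 210 251 248 226 251 247 232 248 250 248 236 195]]
```

Run:
```python
from h import *
from plant import cams
T=cams.grab_frame("top");S=cams.grab_frame("scene")
I=T["image"].astype(int); m=((I.min(2)>175)).astype(np.uint8)
n,l,st,ce=cv2.connectedComponentsWithStats(m)
ks=[i for i in range(1,n) if st[i,4]>2000 and 300<ce[i][0]<400 and (abs(ce[i][1]-184)<8 or abs(ce[i][1]-284)<8)]
pts=np.argwhere(np.isin(l,ks))[:,::-1]
P=np.array([onz(T,u,v,0.082)[:2] for u,v in pts],np.float32)
r=cv2.minAreaRect(P*1000); print("housing",r)
yaw=np.radians(r[2] if r[2]<45 else r[2]-90)
c=np.array(r[0])/1000
for nm,f,y0 in (("T",T,0),("S",S,0)):pass
R=np.array([[np.cos(yaw),-np.sin(yaw)],[np.sin(yaw),np.cos(yaw)]])
L=lambda x,y,z:np.r_[c+R@[x,y],z]
print("yaw deg",np.degrees(yaw),"stud",L(0,-.11,.164),"hinge",L(0,.118,.17))
# hinge block/top bar pixel check
for q in ((0,-.11,.178),(0,.118,.178),(.018,0,.1785),(-.018,0,.1785)): print(q,proj(T,L(*q)),proj(S,L(*q)))
# tab dark mask
def mask(f,box,th):
    x,y,w,h=box; M=np.zeros(f["image"].shape[:2],np.uint8); M[y:y+h,x:x+w]=(f["image"][y:y+h,x:x+w].max(2)<th); return M
for nm,f,box in (("top",T,(424,203,22,13)),("scene",S,(208,250,22,28))):
    M=mask(f,box,62); n,l,st,ce=cv2.connectedComponentsWithStats(M); k=1+st[1:,4].argmax(); print(nm,st[k],ce[k])
    cn=cv2.findContours((l==k).astype(np.uint8),0,2)[0][0][:,0]
    print(cv2.approxPolyDP(cn,1.5,True)[:,0].tolist())
```

```text
housing ((544.7804565429688, -48.16703796386719), (235.68215942382812, 304.7765197753906), 8.156404495239258)
yaw deg 8.156404495239258 stud [ 0.56038679 -0.15705433  0.164     ] hinge [0.52803911 0.06863933 0.17      ]
(0, -0.11, 0.178) [430.53722095 213.87728347] [222.62482808 268.97600527]
(0, 0.118, 0.178) [298.02746378 229.76174887] [328.74451214 213.99077508]
(0.018, 0, 0.1785) [365.46461022 211.22483607] [280.51404588 248.22312933]
(-0.018, 0, 0.1785) [368.48230689 231.71066372] [271.02672424 234.51631963]
top [427 203  19  12 164] [435.7804878  208.86585366]
[[445, 203], [431, 205], [427, 210], [427, 214], [438, 214], [445, 208]]
scene [211 253  17  21 234] [218.9957265  262.83760684]
[[222, 253], [211, 258], [214, 270], [217, 273], [227, 267], [224, 254]]
```

Run:
```python
from h import *
from plant import cams
T=cams.grab_frame("top");S=cams.grab_frame("scene")
print("camT",-T["R"].T@T["t"],"camS",-S["R"].T@S["t"])
X,g=tri(T,(435.8,208.9),S,(219,262.8)); print(X,g)
c=np.array([.5448,-.0482]);yaw=np.radians(8.156);R=np.array([[np.cos(yaw),-np.sin(yaw)],[np.sin(yaw),np.cos(yaw)]])
print("local",R.T@(X[:2]-c))
for z in (.2055,):print(R.T@(onz(T,435.8,208.9,z)[:2]-c),R.T@(onz(S,219,262.8,z)[:2]-c))
# predicted silhouettes for candidate tab centre in local
lx,ly=R.T@(X[:2]-c)
for dx,dy in ((0,0),):
  for f,n in ((T,'top'),(S,'scene')):
    pp=[]
    for z in (.1835,.2275):
      for a in (-.006,.006):
        for b in (-.013,.013):
          q=c+R@[lx+dx+a,ly+dy+b]; pp.append(proj(f,[*q,z]))
    h=cv2.convexHull(np.array(pp,np.float32))[:,0]; M=np.zeros((480,640),np.uint8); cv2.fillConvexPoly(M,np.round(h).astype(int),1)
    print(n,np.round(h,1).tolist(), np.argwhere(M).mean(0)[::-1])
```

```text
camT [0.30713387 0.05770874 1.18562594] camS [ 1.03096013 -0.17404544  0.95288615]
[ 0.56232917 -0.15991878  0.20523532] 0.0006337928163420844
local [ 0.00150246 -0.11307564]
[ 0.00132848 -0.11330719] [ 0.00181872 -0.11282139]
top [[447.0, 208.10000610351562], [441.0, 214.5], [425.8999938964844, 216.3000030517578], [424.79998779296875, 209.5], [430.1000061035156, 202.89999389648438], [445.79998779296875, 201.0]] [436.01454545 208.73090909]
scene [[228.89999389648438, 268.0], [215.8000030517578, 274.79998779296875], [212.89999389648438, 269.79998779296875], [208.1999969482422, 257.20001220703125], [221.89999389648438, 250.3000030517578], [224.89999389648438, 255.39999389648438]] [218.80058651 262.46334311]
```

```bash
cat > go.py <<'E'
import sys
from h import *
from plant import readout
s=readout.state()
q=s["tool_rot"]; A=Ro.from_quat([q[1],q[2],q[3],q[0]]).as_matrix()
yaw=np.radians(8.156)
ex=np.array([np.cos(yaw),np.sin(yaw),0])
z=A[:,2]; d=ex if z@ex>0 else -ex
ang=np.degrees(np.arctan2(A[:,1]@np.cross(z,d),z@d))
print("t",s["time"],"tool axes cols\n",A.round(3),"\nturn about y needed",ang.round(2),"pos",s["tool_pos"].round(4),"F",s["contact_force"].round(1),"w",round(s["gripper_width"],3))
tgt=np.array(eval(sys.argv[1]))
print("to target in CURRENT tool axes cm",(A.T@(tgt-s["tool_pos"])*100).round(2))
B=Ro.from_rotvec(np.radians(ang)*A[:,1]).as_matrix()@A
print("in TURNED tool axes cm",(B.T@(tgt-s["tool_pos"])*100).round(2)); print(B.round(2))
E
python3 go.py "[0.5623,-0.1600,0.300]"
```

```text
t 0.4 tool axes cols
 [[-0.931 -0.     0.366]
 [-0.366  0.    -0.931]
 [-0.    -1.    -0.   ]] 
turn about y needed -76.68 pos [ 0.2288 -0.5815  0.2217] F [-0.9 -0.7 -0.4] w 1.005
to target in CURRENT tool axes cm [-46.47  -7.82 -27.02]
in TURNED tool axes cm [-37.    -7.82  38.99]
[[ 0.14 -0.    0.99]
 [-0.99  0.    0.14]
 [-0.   -1.   -0.  ]]
```

Emit:
play_rows([
  [0,-0.8,0],
  [0,-0.8,0],
  [0,-0.8,0],
  [0,-0.8,0],
  [0,-0.8,0],
  [0,-0.8,0],
  [0,-0.8,0],
  [0,-0.8,0],
  [0,-0.8,0],
  [0,-0.8,0],
  [0,0,0],
], yaw=[-7.7,-7.7,-7.7,-7.7,-7.7,-7.7,-7.7,-7.7,-7.7,-7.4,0], grip=[-1,-1,-1,-1,-1,-1,-1,-1,-1,-1,-1])

```text
time: 1.5
tool_pos: [0.229, -0.5822, 0.3035]
tool_rot: [-0.534, 0.535, -0.462, 0.464]
contact_force: [0.4, -0.4, 0.2]
gripper_width: 1.002
```

```bash
python3 go.py "[0.5623,-0.1600,0.300]"
```

```text
t 1.5 tool axes cols
 [[ 0.142  0.001  0.99 ]
 [-0.99  -0.003  0.142]
 [ 0.003 -1.     0.   ]] 
turn about y needed 0.01 pos [ 0.229  -0.5822  0.3035] F [ 0.4 -0.4  0.2] w 1.002
to target in CURRENT tool axes cm [-37.06   0.27  38.99]
in TURNED tool axes cm [-37.06   0.27  38.99]
[[ 0.14  0.    0.99]
 [-0.99 -0.    0.14]
 [ 0.   -1.    0.  ]]
```

Emit:
play_rows([
  [-3.3,0,3.5],
  [-3.3,0,3.5],
  [-3.3,0,3.5],
  [-3.3,0,3.5],
  [-3.3,0,3.5],
  [-3.3,0,3.5],
  [-3.3,0,3.5],
  [-3.3,0,3.5],
  [-3.3,0,3.5],
  [-3.3,0,3.5],
  [-3.3,0,3.5],
], yaw=[0,0,0,0,0,0,0,0,0,0,0], grip=[-1,-1,-1,-1,-1,-1,-1,-1,-1,-1,-1])

```text
time: 2.6
tool_pos: [0.5591, -0.1657, 0.3015]
tool_rot: [-0.534, 0.534, -0.464, 0.464]
contact_force: [1.2, 0.6, -0.7]
gripper_width: 1.001
```

```bash
python3 go.py "[0.5623,-0.1600,0.300]"
```

```text
t 2.6 tool axes cols
 [[ 0.139 -0.     0.99 ]
 [-0.99  -0.     0.139]
 [ 0.    -1.    -0.   ]] 
turn about y needed -0.16 pos [ 0.5591 -0.1657  0.3015] F [ 1.2  0.6 -0.7] w 1.001
to target in CURRENT tool axes cm [-0.52  0.15  0.4 ]
in TURNED tool axes cm [-0.52  0.15  0.4 ]
[[ 0.14 -0.    0.99]
 [-0.99 -0.    0.14]
 [ 0.   -1.   -0.  ]]
```

Emit:
play_rows([
  [-0.6,0,0.4],
  [0,0,0],
  [0,0,0],
], yaw=[0,0,0], grip=[-1,-1,-1])

```text
time: 2.9
tool_pos: [0.5609, -0.1617, 0.3015]
tool_rot: [-0.534, 0.534, -0.464, 0.463]
contact_force: [0.3, -0.4, -0.6]
gripper_width: 1.004
```

```bash
python3 go.py "[0.5623,-0.1600,0.2050]"
python3 - <<'E'
from plant import cams
import cv2,numpy as np
a=cams.grab_frame("scene")["image"][120:330,100:380,::-1]
b=cams.grab_frame("top")["image"][100:310,290:570,::-1]
cv2.imwrite("pics/p1.png",np.vstack([cv2.resize(x,None,fx=1.4,fy=1.4,interpolation=cv2.INTER_CUBIC) for x in (a,b)]))
E
```

```text
t 2.9 tool axes cols
 [[ 0.14  -0.001  0.99 ]
 [-0.99  -0.     0.14 ]
 [ 0.    -1.    -0.001]] 
turn about y needed -0.08 pos [ 0.5609 -0.1617  0.3015] F [ 0.3 -0.4 -0.6] w 1.004
to target in CURRENT tool axes cm [-0.15  9.65  0.17]
in TURNED tool axes cm [-0.15  9.65  0.17]
[[ 0.14 -0.    0.99]
 [-0.99 -0.    0.14]
 [ 0.   -1.   -0.  ]]
```

View pics/p1.png

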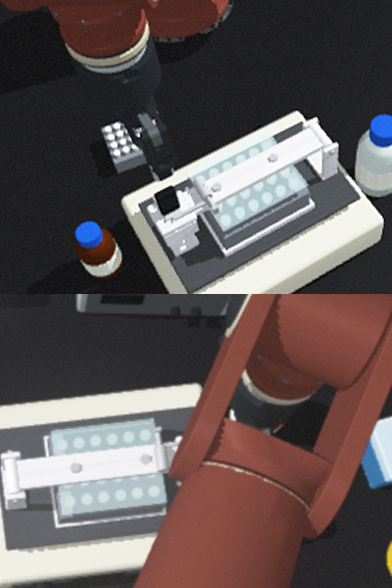

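The scene view (top half) shows the open jaws above the tab, with the tab at about crop (168,200). The arm hides it in the top view. I'll descend and look again before closing.

Emit:
play_rows([
  [-0.15,1.6,0.15],
  [0,1.6,0],
  [0,1.6,0],
  [0,1.6,0],
  [0,1.6,0],
  [0,1.6,0],
  [0,0,0],
  [0,0,0],
], yaw=[0,0,0,0,0,0,0,0], grip=[-0.6,-0.4,-0.2,-0.2,-0.2,-0.2,-0.2,-0.2])

```text
time: 3.8
tool_pos: [0.5626, -0.1592, 0.2055]
tool_rot: [-0.534, 0.534, -0.463, 0.463]
contact_force: [0.2, -0.3, 1.0]
gripper_width: 0.6
```

```bash
python3 go.py "[0.5623,-0.1600,0.2050]"
python3 - <<'E'
from plant import cams
import cv2,numpy as np
a=cams.grab_frame("scene")["image"][180:330,150:350,::-1]
cv2.imwrite("pics/p2.png",cv2.resize(a,None,fx=4,fy=4,interpolation=cv2.INTER_CUBIC))
E
```

```text
t 3.8 tool axes cols
 [[ 0.142 -0.001  0.99 ]
 [-0.99   0.     0.142]
 [-0.    -1.    -0.001]] 
turn about y needed 0.02 pos [ 0.5626 -0.1592  0.2055] F [ 0.2 -0.3  1. ] w 0.6
to target in CURRENT tool axes cm [ 0.07  0.05 -0.04]
in TURNED tool axes cm [ 0.07  0.05 -0.04]
[[ 0.14 -0.    0.99]
 [-0.99  0.    0.14]
 [-0.   -1.   -0.  ]]
```

View pics/p2.png

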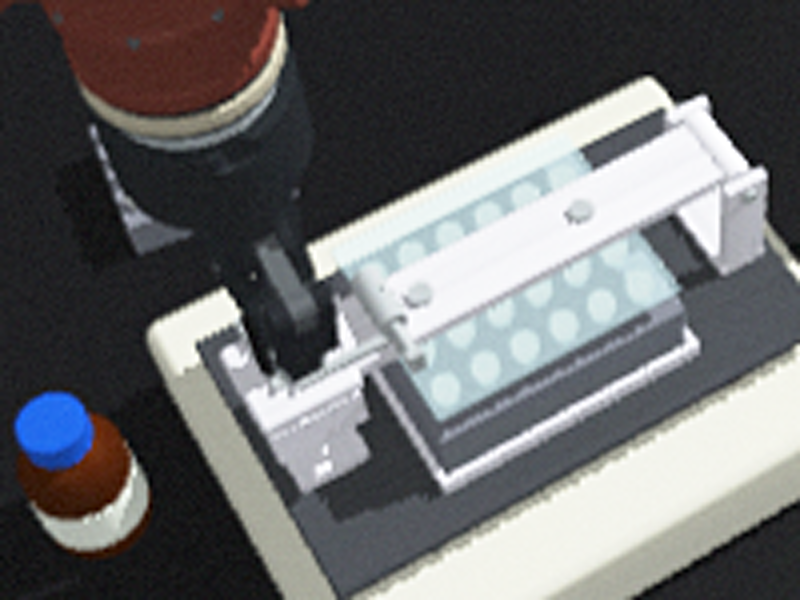

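The jaws straddle the tab at crop (295,330), with the fingers clear of the coupler. I'll close now.

Emit:
play_rows([
  [0,0,0],
  [0,0,0],
  [0,0,0],
  [0,0,0],
  [0,0,0],
  [0,0,0],
  [0,0,0],
  [0,0,0],
], yaw=[0,0,0,0,0,0,0,0], grip=[0.3,0.6,1,1,1,1,1,1])

```text
time: 4.65
tool_pos: [0.5629, -0.1595, 0.207]
tool_rot: [0.534, -0.534, 0.463, -0.463]
contact_force: [-1.5, -0.3, 5.5]
gripper_width: 0.122
```

Emit:
play_rows([
  [0,0,-0.2],
  [0,0,-0.2],
  [0,0,-0.2],
  [0,0,-0.2],
  [0,0,-0.2],
  [0,0,-0.2],
  [0,0,0],
  [0,0,0],
  [0,0,0],
], yaw=[0,0,0,0,0,0,0,0,0], grip=[1,1,1,1,1,1,1,1,1])

```text
time: 5.55
tool_pos: [0.552, -0.1611, 0.2069]
tool_rot: [0.535, -0.534, 0.462, -0.464]
contact_force: [5.9, 0.6, 5.7]
gripper_width: 0.118
```

```bash
python3 go.py "[0.5629,-0.1595,0.2070]"
python3 - <<'E'
from plant import cams
import cv2,numpy as np
a=cams.grab_frame("scene")["image"][180:330,150:350,::-1]
cv2.imwrite("pics/p3.png",cv2.resize(a,None,fx=4,fy=4,interpolation=cv2.INTER_CUBIC))
E
```

```text
t 5.55 tool axes cols
 [[ 0.142  0.004  0.99 ]
 [-0.99  -0.     0.142]
 [ 0.001 -1.     0.004]] 
turn about y needed 0.02 pos [ 0.552  -0.1611  0.2069] F [5.9 0.6 5.7] w 0.118
to target in CURRENT tool axes cm [-0.   -0.    1.11]
in TURNED tool axes cm [-0.01 -0.    1.11]
[[ 0.14  0.    0.99]
 [-0.99 -0.    0.14]
 [ 0.   -1.    0.  ]]
```

View pics/p3.png

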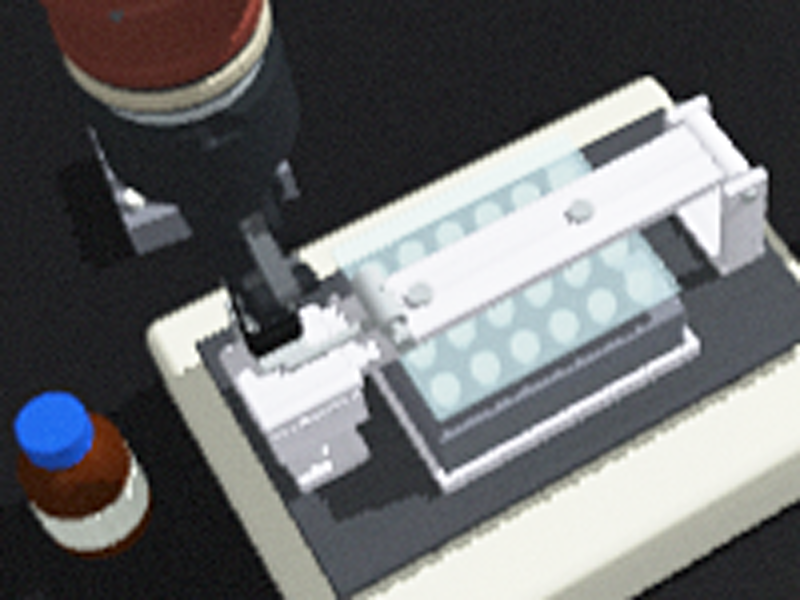

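Pull force is 5.9 N, against about 5.8 N expected at 11 mm of travel. The picture shows the tab moved towards the panel, at crop (265,315), with the bar still level. Next I'll lift along the hinge arc.

Emit:
play_rows([
  [-0.12,-0.57,0],
  [-0.13,-0.57,0],
  [-0.15,-0.57,0],
  [-0.16,-0.57,0],
  [-0.18,-0.56,0],
  [-0.19,-0.56,0],
  [0,0,0],
], yaw=[0,0,0,0,0,0,0], grip=[1,1,1,1,1,1,1])

```text
time: 6.3
tool_pos: [0.5489, -0.15, 0.2369]
tool_rot: [0.535, -0.534, 0.464, -0.461]
contact_force: [6.1, 4.3, -6.8]
gripper_width: 0.12
```

```bash
python3 go.py "[0.552,-0.1611,0.2069]"
python3 - <<'E'
from plant import cams
import cv2,numpy as np
a=cams.grab_frame("scene")["image"][180:330,150:350,::-1]
cv2.imwrite("pics/p4.png",cv2.resize(a,None,fx=4,fy=4,interpolation=cv2.INTER_CUBIC))
E
```

```text
t 6.3 tool axes cols
 [[ 0.143 -0.002  0.99 ]
 [-0.99   0.004  0.143]
 [-0.004 -1.    -0.002]] 
turn about y needed 0.06 pos [ 0.5489 -0.15    0.2369] F [ 6.1  4.3 -6.8] w 0.12
to target in CURRENT tool axes cm [1.15 3.   0.16]
in TURNED tool axes cm [1.15 3.   0.16]
[[ 0.14 -0.    0.99]
 [-0.99  0.    0.14]
 [-0.   -1.   -0.  ]]
```

View pics/p4.png

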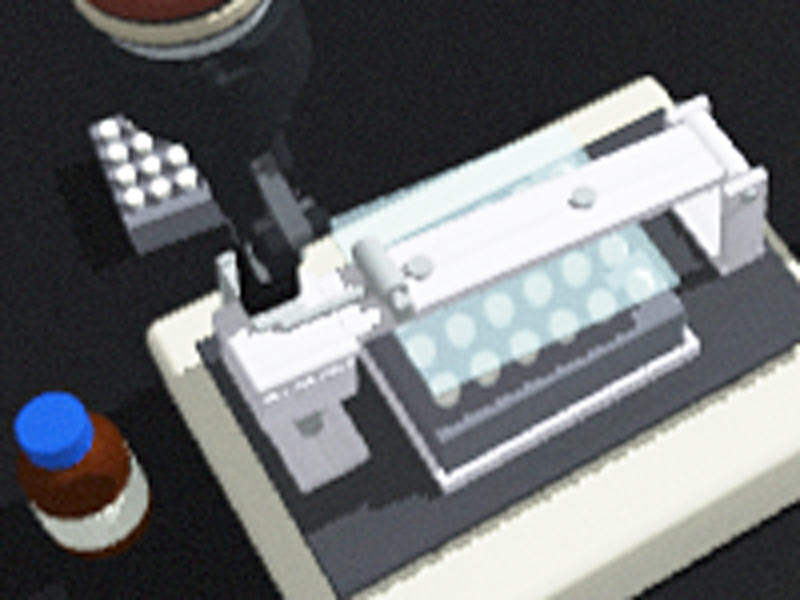

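The bar is off the stud and rising with the tab gripped; the plate is clear of the tubes, and the wrist load is about 10 N. I'll continue.

Emit:
play_rows([
  [-0.2,-0.55,0],
  [-0.22,-0.55,0],
  [-0.23,-0.54,0],
  [-0.25,-0.54,0],
  [-0.26,-0.52,0],
  [-0.27,-0.52,0],
  [0,0,0],
], yaw=[0,0,0,0,0,0,0], grip=[1,1,1,1,1,1,1])

```text
time: 7.05
tool_pos: [0.5464, -0.135, 0.2678]
tool_rot: [0.535, -0.534, 0.465, -0.46]
contact_force: [6.6, 5.4, -8.5]
gripper_width: 0.116
```

Emit:
play_rows([
  [-0.29,-0.52,0],
  [-0.29,-0.51,0],
  [-0.32,-0.5,0],
  [-0.32,-0.49,0],
  [-0.34,-0.48,0],
  [-0.34,-0.48,0],
  [-0.1,-0.15,0],
  [0,0,0],
  [0,0,0],
  [0,0,0],
], yaw=[0,0,0,0,0,0,0,0,0,0], grip=[1,1,1,1,1,1,1,1,1,1])

```text
time: 8.05
tool_pos: [0.5434, -0.1156, 0.2977]
tool_rot: [0.535, -0.534, 0.466, -0.46]
contact_force: [4.9, 6.5, -10.3]
gripper_width: 0.111
```

```bash
python3 go.py "[0.552,-0.1611,0.2069]"
python3 - <<'E'
from plant import cams
import cv2,numpy as np
a=cams.grab_frame("scene")["image"][130:330,110:350,::-1]
cv2.imwrite("pics/p5.png",cv2.resize(a,None,fx=3,fy=3,interpolation=cv2.INTER_CUBIC))
b=cams.grab_frame("top")["image"][100:340,200:520,::-1]
cv2.imwrite("pics/p5t.png",cv2.resize(b,None,fx=2.4,fy=2.4,interpolation=cv2.INTER_CUBIC))
E
```

```text
t 8.05 tool axes cols
 [[ 0.144 -0.006  0.99 ]
 [-0.99   0.006  0.144]
 [-0.007 -1.    -0.005]] 
turn about y needed 0.11 pos [ 0.5434 -0.1156  0.2977] F [  4.9   6.5 -10.3] w 0.111
to target in CURRENT tool axes cm [4.69 9.04 0.24]
in TURNED tool axes cm [4.69 9.04 0.25]
[[ 0.14 -0.01  0.99]
 [-0.99  0.01  0.14]
 [-0.01 -1.   -0.01]]
```

View pics/p5.png

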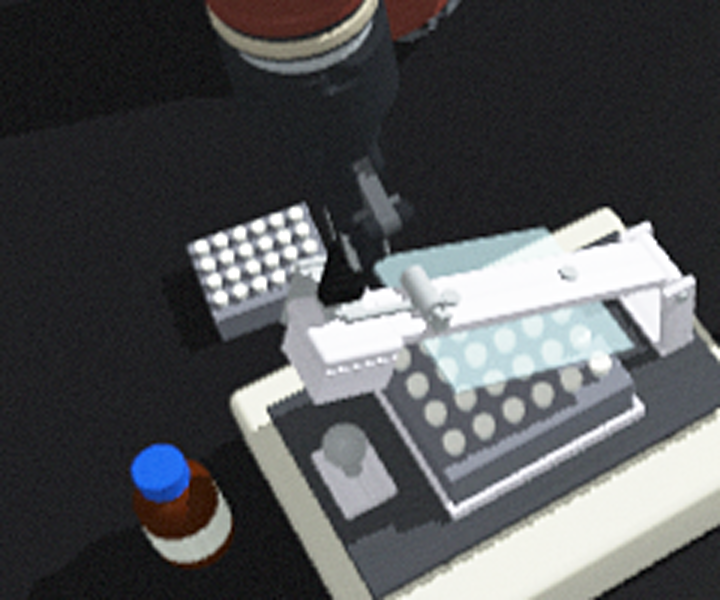

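View pics/p5t.png

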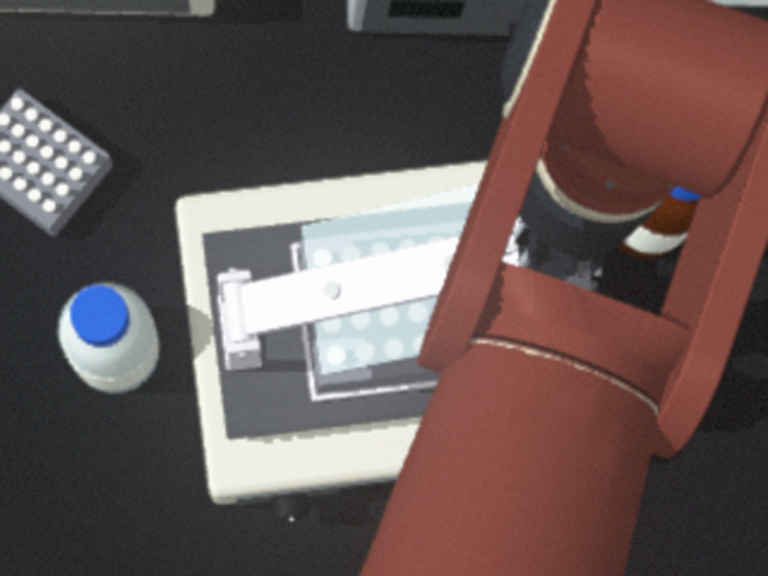

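Run:
```python
from h import *
from plant import cams,readout
S=cams.grab_frame("scene")
c=np.array([.5448,-.0482]);yaw=np.radians(8.156);R=np.array([[np.cos(yaw),-np.sin(yaw)],[np.sin(yaw),np.cos(yaw)]])
ex=np.r_[R[:,0],0]; o=np.r_[c,0]
for nm,p in (("near0",(254.5,253.3)),("far0",(295,232)),("near1",(259.3,229)),("far1",(299.3,220))):
    C,d=ray(S,*p); t=((o-C)@ex)/(d@ex); X=C+t*d; ly=(R.T@(X[:2]-c))[1]
    a=np.array([.118-ly,X[2]-.170]); print(nm,a.round(4),"r",np.hypot(*a).round(4),"ang",np.arctan2(a[1],a[0]).round(3))
s=readout.state();print(s["time"],s["tool_pos"],s["contact_force"],s["gripper_width"])
```

```text
near0 [0.1633 0.0053] r 0.1633 ang 0.033
far0 [0.0762 0.0063] r 0.0765 ang 0.083
near1 [0.1453 0.0714] r 0.1619 ang 0.456
far1 [0.0653 0.0376] r 0.0754 ang 0.523
8.2 [ 0.54341138 -0.11559973  0.29769973] [ 5.24252611  5.93977402 -9.7280413 ] 0.11529095323305587
```

Two bolts on the bar give an angle of 0.42–0.44 rad, mid-window, with radii unchanged. I'll hold for a second to check for creep.

Emit:
play_rows([
  [0,0,0],
  [0,0,0],
  [0,0,0],
  [0,0,0],
  [0,0,0],
  [0,0,0],
  [0,0,0],
  [0,0,0],
  [0,0,0],
  [0,0,0],
], yaw=[0,0,0,0,0,0,0,0,0,0], grip=[1,1,1,1,1,1,1,1,1,1])

```text
time: 9.2
tool_pos: [0.5434, -0.1156, 0.2977]
tool_rot: [0.535, -0.534, 0.466, -0.46]
contact_force: [5.6, 6.4, -9.8]
gripper_width: 0.115
```

Run:
```python
from plant import cams
import cv2
a0=cv2.imread("pics/p5.png"); a=cams.grab_frame("scene")["image"][130:330,110:350,::-1]
a=cv2.resize(a,None,fx=3,fy=3,interpolation=cv2.INTER_CUBIC)
cv2.imwrite("pics/p6.png",a)
s=slice(200,420)
print("diff bar",cv2.absdiff(a,a0)[s,260:720].mean(),"shift",cv2.phaseCorrelate(cv2.cvtColor(a0[s,260:460],6).astype('float32'),cv2.cvtColor(a[s,260:460],6).astype('float32')))
```

```text
diff bar 1.8161495388669302 shift ((-0.012617279574797635, 0.5079462562332822), 0.9212872439914279)
```

View pics/p6.png

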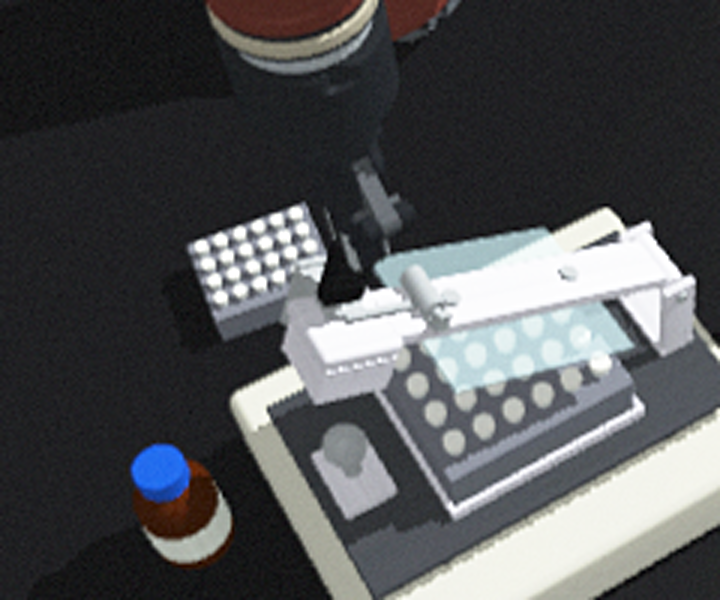

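Over a second the bar only moved 0.17 px (about 0.3 mm), and the tool pose and force stayed steady. The tab is still in the jaws, the ball stud is bare, and the tube block and bottles look unmoved. Handing in.

```bash
python3 -c "
from plant import workorder
print(workorder.job_done())"
```

```text
the job is handed in; nothing more can be done
None
```

I pulled the latch, swung the clamp bar up and handed the job in with the gripper still holding it. No verdict was reported.

- **Latch:** I pinched the tab across its panel and back faces and pulled it about 11 mm towards the panel. The pull force was 5.9 N, against about 5.8 N expected from the spring. The bar was still down at that point.
- **Lift:** I raised the bar along its hinge arc. Two bolts on the bar put its angle at about 0.42–0.44 rad, inside the 0.33–0.60 rad window.
- **Hold:** Over the last second before handing in, the tool pose and the wrist force (about 13 N) stayed steady. The picture shows only a very slow creep of the bar, about 0.17 pixel.
- **Surroundings:** The tube block, one amber bottle and the clear bottle look unmoved. The arm hid part of the top view, and the other amber bottle showed only partly, upright. I checked all of these by eye only.
- **Disagreement:** The tool ended about 7 mm lower and 3 mm closer to the hinge than commanded. I put this down to the arm giving under the load, though the tab may also have shifted slightly in the pads.

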